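# Ready the edge burnisher for a head change

### The arm

A 6-joint arm with a two-finger parallel gripper is mounted at the origin on the work surface; the furniture and walls round the work are solid. World frame = base frame: x ahead of the robot, y to its left, z up, the work surface at z = 0. Lengths are in m, angles in rad, forces in N, time in s.
With the tool pointing down it reaches from about 0.375 to 0.975 m from the base axis. Payload 3.8 kg.
Tool frame: the origin (TCP) lies on the centre line of the jaws, within the pads' length; the fingertips stand 14 mm ahead of it and the grasp point (between the pads) lies 5 mm behind it; z points along the fingers, y is the line along which they close (so a half turn about z gives the same grasp; the last joint's range is limited). The gripper opens to 85 mm and grips with 20 to 120 N. Pads are 22 mm wide; open, the fingers measure 114 mm over their backs; the gripper's body (76 mm by 85 mm) begins 54 mm behind the grasp point. The pads swing forward as they close: fully open they stand 13 mm farther back than shut.
Start: joints at [-1.277, 0.264, 1.604, -0, 1.274, -0.037], TCP at [0.219, -0.638, 0.218] pointing down, gripper open.
Joint ranges: [-2.63, 2.63], [-0.94, 2.18], [0.31, 2.57], [-1.31, 4.45], [0, 2.66], [-2.55, 2.55]. Speed limits (rad/s): [2.57, 2.57, 3.14, 3.14, 3.14, 3.14].

### API

Orientations are given as a rotation vector (axis times angle).
In Python, from workcell import bot, eyes, spot_in gives the robot as it stands.
- The arm moves only by the tool carry_out, never from a script. Its argument "series" is text: rows parted by semicolons, each of 4 numbers parted by spaces: the shift along the world's x, y, z in m, then the turn about the world's z in degrees. In form: tx ty tz roll; .... A call has 1 to 20 rows; each row shifts and turns the commanded pose from where the row before left it; what a row does not reach is not made up. A row lasts 1/8 s, in which the tool goes at most 62.5 mm and 10.7 degrees, less where a joint would pass 70% of its speed; a pose out of reach is approached as far as the arm can. A call is refused whole if a number of a shift passes 0.0625 or a number of a turn 10.7, either way. A call with a gripper value outside its range is refused whole. "jaw" is the gripper command: -1 is shut, 1 is fully open, values between are in proportion, set as the call begins (left out, the last holds). The fingers move at their own pace and stop on an object; "grip_force" is the grip in N (left out, the last holds). Time passes only in rows, so rows that do not move let the fingers close. It gives the time, the measured TCP pose, the force, the opening and the grip force at its end, in the units of the state.
- bot.read_state(): the state, without advancing time (a new reading comes with each control period).
- eyes.read_camera(name): name is "side" or "top" or "wrist"; returns (picture, depth): 480x640x3 uint8, blue, green, red; 480x640 float32, m along the optical axis (not along the pixel's ray), 0 where there is no reading.
- eyes.get_calibration(name): a dict with "K" (3x3 intrinsics, pixels), "distortion" ([k1, k2, p1, p2, k3] as OpenCV has them; the pictures are not rectified), "position" and "rotation" of the camera in the world; the wrist camera has in their place "T_tool_cam" (4x4, takes a point from camera to tool coordinates, whose origin is the TCP and whose axes are the flange's). Camera axes: x right, y down, z forward; pixel columns grow to the right and rows downward; lengths in m; the calibration is good to about 2 mm. A picture is of the moment at which its call begins: read the wrist's pose just before it. get_calibration takes no time and is no camera call.
- bot.finish_job(): hands the job in; it is judged then, once.
Trained networks look in the newest picture that a camera, given by its name, has taken for a name from the list of things; names that differ only in an ending like _2 or _b are one class to them, and where a whole thing is asked for, a point or a joint stands for the part that bears it (a point fixed in the world has none). Each returns a list of dicts, best first, with "score" (0 to 1); they miss things now and then, are a little off and sometimes report something else, mostly with a low value. They report only what shows in the picture. A call takes as long as a camera call.
- spot_in(camera, target): "rect" ([centre column, centre row, width, height] in pixels, round what is visible of it).
The state is a dict: "time": time; "q": joint angles; "joint_vel": joint speeds; "joint_torque": joint torques, N m; "tool_pos": TCP position; "tcp_rot": TCP orientation; "wrist_force": force on the tool from outside, world axes, zero at the start; "torque": the same for the moment, N m; "width": opening from 0.0 (shut) to 1.0 (fully open); "grip_force": force on a finger pad.
Only numpy, scipy, OpenCV 4.12 (cv2) and the standard library are available. Lean on these libraries where they do the work, as an engineer would, in place of code of your own. Each camera call takes 0.05 s, during which the arm holds its last target. There are 200 camera calls.

### The job

I am about to change the head in the edge burnisher: first stand the pointed spare head upright, shank down, fully home in the empty bore of the holder block on the machine's base and let go of it, so that it is within my reach. Then open the dust hood for me; its catch does not always engage and you cannot see whether it has, so give the hood a gentle pull first, and only if it is caught push the thumb slide on the hood all the way over, away from the handle, to free it. Finish holding the hood steady, well past 45 degrees open, because it falls shut when let go, and leave the other heads and tools as they are.

Things in the scene. Friction and masses are not known exactly. Their poses are not given: they have to be found in the camera images.
- burnisher: Bench edge burnisher, fixed: dark base plate 200 mm deep (x), 440 mm wide (y -195 to +245), a round grey motor at +y (top z = 137 mm), a grey sheet-steel dust hood in the middle (x -80 to +85, y +-100, top z = 126 mm). Origin on the table under the hood's middle; x points from the hood's front to its hinge at the back, y to the motor, z up; the front (-x) faces the robot
- holder_bore (a point): Centre of the mouth of the vertical round bore in the square wooden holder block (50x50 mm, top at z = 74 mm) at the -y end of the base plate, opposite the motor (machine x = -10, y = -163 mm). Bore 15 mm across with a 2 mm chamfer, 28 mm deep. Axes as burnisher
- hood_handle (a point): Middle of the hood's handle: a round steel bar 10 mm thick along the machine's y, 72 mm of it straight, on two posts on top of the hood near its front; with the hood shut its centre is 36 mm above the hood's top, at machine x = -35, y = +42.5, z = 162 mm. Turns with the hood
- hood_hinge (a point): A point on the hood's hinge axis, which runs along the machine's y at machine x = +89, z = 121 mm; turns with the hood
- hood (a joint): Opening angle of the hood, rad: 0 shut, grows as the front is lifted, stop at 1.25. The hood weighs 0.3 to 0.5 kg (2 to 4 N at the handle) and falls shut from any angle. If the hidden bolt inside has caught, it lifts only about 0.04 rad (5 mm at the handle), then stops hard; if not, it simply lifts. The bolt must not be wrenched (over 40 N)
- catch_grip (a point): Grip of the catch's thumb slide: black ribbed block on a steel plate on top of the hood, 24 (x) by 14 (y) by 21 mm high, from z = 130 to 151 mm with the hood shut; this point is on its centre line 9 mm below its top. At rest at machine x = -30, y = -54 mm, 54 mm in y from the handle's nearer post. Turns with the hood
- catch (a joint): Travel of the thumb slide, m: 0 at rest, grows as it is pushed to the machine's -y (away from handle and motor), stop at 0.015; takes 2 to 5 N and stays where it is left. It draws back a caught bolt, which then stays back; the bolt is clear when the slide is past 0.010. It always starts at 0 and does not tell whether the bolt has caught
- head_pointed: The pointed spare burnishing head: dark wood cone on a straight round wooden collar on a steel shank. Origin at the shank's foot, z along the axis to the tip. Shank 12 mm thick, 34 mm long, foot chamfered; collar 28 mm thick from z = 34 to 60 mm (grip here); cone from 60 to 93 mm. 60 to 110 g. Its foot starts 8 mm above the table, the collar begins 8 mm above the rack's top
- head_drum: The drum-shaped spare head (33 mm thick, a groove round it, flat top at 83 mm), same shank and collar, in the rack; to be left
- head_dome: The round-topped spare head (28 mm thick, dome top at 76 mm), same shank and collar, in the rack; to be left
- head_rack: Fixed wooden rack, 52 (x) by 186 (y) by 34 mm high, origin under its middle, with three bores 60 mm apart along its y, in which the three spare heads stand in any order
- wax_block: yellow-brown block of wax, 30x46x19 mm; a bystander, origin under its middle
- beveller_edge: edge beveller with a turned wooden handle, 152 mm long, lying flat; a bystander, origin under its middle
- swatch_book: fanned stack of leather swatches, 102x119x17 mm; a bystander, origin under its middle
- rotary_cutter: rotary cutter with a black and yellow handle, 175 mm long, 27 mm high, lying flat; a bystander, origin under its middle

How it is judged:
By the outcome, as a careful person would: the job done as asked, in the order asked, and still so for the second after the job is handed in, while the arm keeps its last pose, push and grip.
It also fails if it takes over 64 s, if anything falls off the work surface, if the arm or the gripper's body presses on something with over 40 N, if the wrist force passes 120 N, or if a joint passes its speed limit or range.

## Working session

There is one attempt and no reset: what is moved stays moved. The work goes in short steps, Python scripts to look and compute and a tool call to move; the robot and the scene stay as the last step left them, time stands still between calls to the robot, and variables do not carry over. Pictures are saved under pics/ and viewed, at most 10 in all, crops included, and the job is handed in when it is done.

Besides the shell and the picture viewer there is one more tool, called after "Emit:" as name(argument=value, ...) on one line, values as JSON. carry_out: Moves the arm, as the interface text tells. Its arguments: {"type":"object","properties":{"series":{"type":"string"},"jaw":{"type":"number"},"grip_force":{"type":"number"}},"required":["series"]}

```bash
mkdir -p pics; cat > h.py <<'E'
import numpy as np, cv2
from scipy.spatial.transform import Rotation as R
from workcell import bot, eyes, spot_in
def cam(n):
    s=bot.read_state(); im,d=eyes.read_camera(n); c=eyes.get_calibration(n)
    if n=="wrist":
        T=np.eye(4);T[:3,:3]=R.from_rotvec(s["tcp_rot"]).as_matrix();T[:3,3]=s["tool_pos"];T=T@np.array(c["T_tool_cam"])
    else:
        T=np.eye(4);r=np.array(c["rotation"]);T[:3,:3]=r if r.shape==(3,3) else R.from_rotvec(r).as_matrix();T[:3,3]=c["position"]
    return im,d,np.array(c["K"]),np.array(c["distortion"]),T
def ray(c,u,v):
    p=cv2.undistortPoints(np.array([[[u,v]]],float),c[2],c[3])[0,0]; return c[4][:3,3],c[4][:3,:3]@np.array([p[0],p[1],1])
def at_z(c,u,v,z):
    o,r=ray(c,u,v); return o+r*(z-o[2])/r[2]
def cloud(c):
    im,d=c[0],c[1];vv,uu=np.nonzero(d>0)
    p=cv2.undistortPoints(np.stack([uu,vv],1).astype(float)[:,None],c[2],c[3])[:,0]
    P=np.c_[p,np.ones(len(p))]*d[vv,uu][:,None]
    return P@c[4][:3,:3].T+c[4][:3,3],uu,vv
def proj(c,P):
    Ti=np.linalg.inv(c[4]); return cv2.projectPoints(np.atleast_2d(P).astype(float),cv2.Rodrigues(Ti[:3,:3])[0],Ti[:3,3],c[2],c[3])[0][:,0]
E
python3 - <<'E'
from h import *
for n in ("top","side"):
    c=cam(n); cv2.imwrite(f"pics/{n}0.png",c[0]); print(n,c[4].round(3).tolist(),c[2].round(0).tolist())
    for t in ("head_pointed","head_drum","head_dome","head_rack","holder_bore","hood_handle","catch_grip","burnisher"):
        for r in spot_in(n,t)[:2]: print(t,round(r["score"],2),np.round(r["rect"],0))
print(bot.read_state())
E
```

```text
top [[0.016, -0.985, 0.174, 0.37], [-1.0, -0.017, -0.004, -0.057], [0.007, -0.174, -0.985, 1.196], [0.0, 0.0, 0.0, 1.0]] [[449.0, 0.0, 328.0], [0.0, 449.0, 236.0], [0.0, 0.0, 1.0]]
head_pointed 0.67 [241. 211. 175. 100.]
head_pointed 0.44 [456. 265.   8.  12.]
head_drum 0.63 [438. 260.  22.  20.]
head_dome 0.47 [411. 256.   7.  12.]
head_rack 0.69 [431. 264.  76.  32.]
holder_bore 0.65 [242. 213. 173.  96.]
hood_handle 0.66 [249. 215.  83.  78.]
catch_grip 0.49 [267. 224.   8.  13.]
burnisher 0.89 [240. 211. 176.  95.]
side [[0.97, -0.13, 0.205, 0.275], [-0.242, -0.447, 0.861, -1.132], [-0.02, -0.885, -0.465, 0.711], [0.0, 0.0, 0.0, 1.0]] [[528.0, 0.0, 319.0], [0.0, 528.0, 231.0], [0.0, 0.0, 1.0]]
head_pointed 0.7 [347. 342.  12.  31.]
head_drum 0.88 [342. 322.  16.  34.]
head_dome 0.74 [338. 301.  14.  18.]
head_dome 0.55 [325. 199.  10.  10.]
head_rack 0.82 [343. 345.  38.  77.]
holder_bore 0.88 [339. 219. 102. 107.]
holder_bore 0.6 [338. 303.  14.  12.]
hood_handle 0.8 [334. 208.  76.  76.]
burnisher 0.77 [337. 222. 106. 109.]
burnisher 0.53 [342. 348.  37.  80.]
{'time': 0.9, 'q': array([-1.27691796e+00,  2.63867982e-01,  1.60400382e+00, -2.89289574e-05,
        1.27371590e+00, -3.69069660e-02]), 'joint_vel': array([ 0.00020283,  0.00092394,  0.00100016, -0.00010929,  0.00024284,
        0.00049289]), 'joint_torque': array([ 1.92003972e-03, -5.15045714e+01, -3.67731357e+01,  7.79972311e-05,
        7.07305153e-04, -7.14236137e-06]), 'tool_pos': array([ 0.21921124, -0.63840019,  0.21759925]), 'tcp_rot': array([ 3.09871127e+00,  5.17242442e-01, -4.20968354e-05]), 'wrist_force': array([1.10015432, 0.57754772, 0.74032815]), 'torque': array([ 0.03309962,  0.01187212, -0.02160631]), 'grip_force': 0.0, 'width': 0.9984427520604282}
```

```bash
python3 - <<'E'
import cv2,numpy as np
a=cv2.imread("pics/top0.png")[150:310,130:500]; b=cv2.imread("pics/side0.png")[150:410,240:450]
cv2.imwrite("pics/t1.png",cv2.resize(a,None,fx=2.16,fy=2.16,interpolation=3)); cv2.imwrite("pics/s1.png",cv2.resize(b,None,fx=2.3,fy=2.3,interpolation=3))
E
```

```text
(no output)
```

View pics/t1.png

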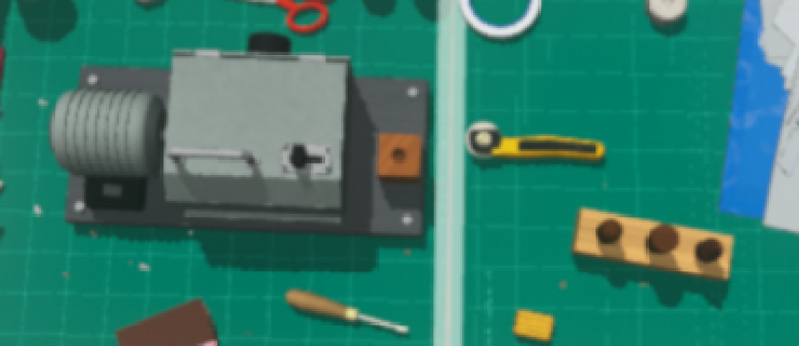

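View pics/s1.png

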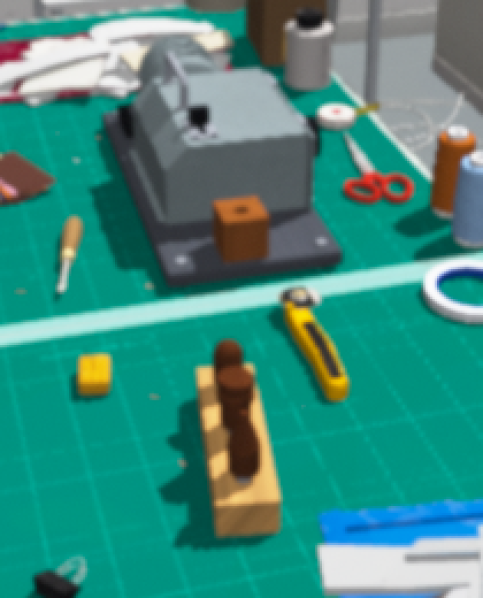

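The top view shows the machine on the left, with the handle near (215,155), the slide near (305,158) and the holder block near (398,155). The rack is at lower right with three heads; the right-hand one (-y) looks pointed and the middle one is the drum.

```bash
python3 - <<'E'
from h import *
for n in ("top","side"):
    c=cam(n); P,u,v=cloud(c)
    def box(lab,z0,z1,x0,x1,y0,y1):
        m=(P[:,2]>z0)&(P[:,2]<z1)&(P[:,0]>x0)&(P[:,0]<x1)&(P[:,1]>y0)&(P[:,1]<y1)
        q=P[m]
        if len(q)<5: print(n,lab,len(q));return
        r=cv2.minAreaRect((q[:,:2]*1000).astype(np.float32)); print(n,lab,len(q),np.round(r[0],1),np.round(r[1],1),round(r[2],1),"z",np.median(q[:,2]).round(4))
    # rough place of things
    if n=="top":
        for l,uv,z in (("block",(314,222),.074),("rack",(431,264),.034),("hoodmid",(250,200),.126),("stripe",(338,290),0)):
            p=at_z(c,*uv,z); k=(abs(u-uv[0])<3)&(abs(v-uv[1])<3); print(l,p.round(3),np.median(P[k],0).round(3))
    box("rack",.026,.042,.3,.6,-.5,-.15)
    box("heads",.07,.12,.25,.6,-.55,-.15)
    box("block",.066,.082,.3,.6,-.2,.05)
    box("hood",.119,.132,.3,.65,-.1,.4)
    box("base",.006,.03,.3,.65,-.2,.45)
    box("handle",.15,.18,.3,.65,-.1,.4)
E
```

```text
block [ 0.603 -0.026  0.074] [ 0.608 -0.025  0.048]
rack [ 0.505 -0.332  0.034] [ 0.501 -0.325  0.06 ]
hoodmid [0.645 0.131 0.126] [0.645 0.131 0.127]
stripe [ 0.436 -0.091  0.   ] [ 0.436 -0.091  0.001]
top rack 1038 [ 509.8 -331.6] [125.1 343.5] 16.0 z 0.0349
top heads 324 [ 509.8 -334.6] [142.4  31. ] 82.1 z 0.0871
top block 173 [583.   6.] [ 53.4 116.6] 25.8 z 0.0745
top hood 3378 [602.3 202.2] [334.8  95.6] 89.8 z 0.1264
top base 5182 [475.1 124.8] [346.6 652. ] 0.5 z 0.0202
top handle 215 [583.1 150.3] [ 21.5 148.2] 3.0 z 0.1646
side rack 986 [ 515.7 -374.7] [113.6 277.9] 11.5 z 0.034
side heads 572 [ 506.4 -335.6] [142.8  31.8] 78.3 z 0.0829
side block 271 [566.8  -1.3] [100.7  66.2] 90.0 z 0.0742
side hood 1210 [600.4 196.5] [320.2  99.2] 90.0 z 0.1273
side base 2896 [475.5 125.5] [326.2 675.3] 5.6 z 0.0196
side handle 97 [586.4 152.2] [154.4  23.2] 87.8 z 0.1626
```

```bash
python3 - <<'E'
from h import *
print(np.round(eyes.get_calibration("wrist")["T_tool_cam"],3).tolist(), R.from_rotvec(bot.read_state()["tcp_rot"]).as_matrix().round(3).tolist())
from scipy.ndimage import label
for n in ("top","side"):
    c=cam(n); P,u,v=cloud(c); H=np.zeros((480,640)); H[v,u]=P[:,2]; I=np.zeros((480,640),int); I[v,u]=np.arange(len(P))
    X=np.zeros((480,640)); X[v,u]=P[:,0]; Y=np.zeros((480,640)); Y[v,u]=P[:,1]
    ok=(X>.3)&(X<.8)&(Y>-.5)&(Y<.4)
    for l,a,b in (("rack",.028,.040),("block",.068,.080),("hood",.120,.131),("hi",.14,.18),("heads",.055,.12),("base",.006,.03)):
        L,k=label(ok&(H>a)&(H<b))
        for i in range(1,k+1):
            m=L==i
            if m.sum()<25: continue
            q=P[I[m]]; r=cv2.minAreaRect((q[:,:2]*1000).astype(np.float32)); print(n,l,m.sum(),np.round(r[0],1),np.round(r[1],1),round(r[2],1),"zmax",q[:,2].max().round(3),"mean",q[:,:2].mean(0).round(4))
E
```

```text
[[0.001, -0.964, -0.266, 0.068], [1.0, 0.0, 0.0, -0.001], [-0.0, -0.266, 0.964, -0.156], [0.0, 0.0, 0.0, 1.0]] [[0.946, 0.325, 0.0], [0.325, -0.946, -0.0], [-0.0, 0.0, -1.0]]
top rack 1013 [ 510.  -335.3] [184.   53.3] 80.2 zmax 0.04 mean [ 0.5083 -0.332 ]
top rack 244 [535.7 138.2] [188.9   9.5] 88.3 zmax 0.04 mean [0.5356 0.1359]
top block 358 [604.9 -26.9] [50.8 48.7] 1.0 zmax 0.079 mean [ 0.6046 -0.0275]
top block 28 [ 496.5 -387.7] [24.6 10.1] 21.7 zmax 0.08 mean [ 0.4971 -0.3866]
top hood 4416 [635.  135.4] [200.8 155.5] 88.6 zmax 0.131 mean [0.6351 0.1345]
top hood 594 [624.2 309.8] [116.3  76.6] 88.2 zmax 0.131 mean [0.6207 0.3036]
top hi 65 [586.7  81.9] [22.7 14. ] 1.5 zmax 0.155 mean [0.5868 0.0816]
top hi 180 [585.1 178.1] [92.3 10.1] 89.1 zmax 0.172 mean [0.5844 0.1772]
top heads 254 [727.7 134.5] [90.1 39.2] 88.0 zmax 0.12 mean [0.7274 0.131 ]
top heads 1161 [625.4 134.8] [201.3 175.8] 88.1 zmax 0.12 mean [0.5614 0.1219]
top heads 719 [621.7 303.5] [116.3 104.8] 84.7 zmax 0.12 mean [0.6055 0.2902]
top heads 383 [604.8 -26.9] [51.2 48.7] 1.0 zmax 0.082 mean [ 0.6036 -0.0
[... 3017 characters left out ...]
47.5] [27.3 87.9] 0.2 zmax 0.015 mean [ 0.7856 -0.1518]
side base 600 [ 630.6 -190.9] [178.4  43.5] 85.7 zmax 0.029 mean [ 0.6269 -0.1926]
side base 206 [ 407.7 -189.8] [48.6 28.1] 79.1 zmax 0.022 mean [ 0.4076 -0.1943]
side base 33 [ 489.8 -275.6] [79.4  0.4] 80.2 zmax 0.03 mean [ 0.4898 -0.276 ]
side base 70 [ 796.4 -360.2] [ 6.8 28.4] 1.0 zmax 0.026 mean [ 0.7962 -0.362 ]
side base 316 [ 498.4 -380.6] [93.  52.8] 80.4 zmax 0.03 mean [ 0.4893 -0.4161]
side base 1674 [ 663.9 -461.2] [ 77.5 272.1] 90.0 zmax 0.03 mean [ 0.6615 -0.4721]
side base 29 [ 584.3 -434.7] [13.2 15.5] 44.9 zmax 0.01 mean [ 0.5847 -0.4358]
side base 209 [ 334.4 -446.3] [28.4 34.9] 41.6 zmax 0.022 mean [ 0.3311 -0.4514]
```

Emit:
carry_out(series="0.04 0.035 0 8.75;0.04 0.035 0 8.75;0.04 0.035 0 8.75;0.04 0.035 0 8.75;0.04 0.035 0 8.75;0.04 0.035 0 8.75;0.039 0.036 0 8.75;0 0 0 0;0 0 0 0", jaw=1)

```text
time: 2.22
tool_pos: [0.4981, -0.3924, 0.2175]
tcp_rot: [-2.403, -2.024, 0.001]
wrist_force: [0.2, -0.3, -0.1]
width: 0.998
grip_force: 0.0
```

```bash
python3 - <<'E'
from h import *
s=bot.read_state(); print(s["time"],s["tool_pos"].round(4),R.from_rotvec(s["tcp_rot"]).as_matrix()[:,0].round(3),s["wrist_force"].round(2))
c=cam("wrist"); cv2.imwrite("pics/w1.png",c[0])
for t in ("head_pointed","head_drum","head_dome"):
    for r in spot_in("wrist",t)[:2]: print(t,round(r["score"],2),np.round(r["rect"],0))
P,u,v=cloud(c)
m=(P[:,2]>.07)&(P[:,0]>.4)&(P[:,0]<.6)&(P[:,1]<-.25)&(P[:,2]<.11)
q=P[m]; 
for y in(-.393,-.334,-.275):
    k=abs(q[:,1]-y)<.028
    if k.sum()>20:
        t=q[k]; print(y,k.sum(),t[:,2].max().round(4),t[t[:,2]>t[:,2].max()-.012].mean(0).round(4),t.min(0).round(4),t.max(0).round(4))
print(proj(c,[[.499,-.393,.101],[.499,-.393,.06]]).round(0))
E
```

```text
2.225 [ 0.4981 -0.3924  0.2175] [ 0.17   0.985 -0.001] [ 0.2  -0.32 -0.05]
head_pointed 0.9 [322. 220.  29.  30.]
head_drum 0.77 [320. 153.  40.  46.]
head_dome 0.8 [320.  78.  36.  41.]
-0.393 660 0.1022 [ 0.4987 -0.3898  0.096 ] [ 0.4856 -0.4031  0.07  ] [ 0.5113 -0.3779  0.1022]
-0.334 1345 0.0934 [ 0.5087 -0.3317  0.0906] [ 0.4927 -0.3482  0.087 ] [ 0.5247 -0.3157  0.0934]
-0.275 1008 0.0853 [ 0.5186 -0.2736  0.0802] [ 0.5051 -0.286   0.0701] [ 0.5322 -0.2592  0.0853]
[[321. 234.]
 [321. 223.]]
```

View pics/w1.png

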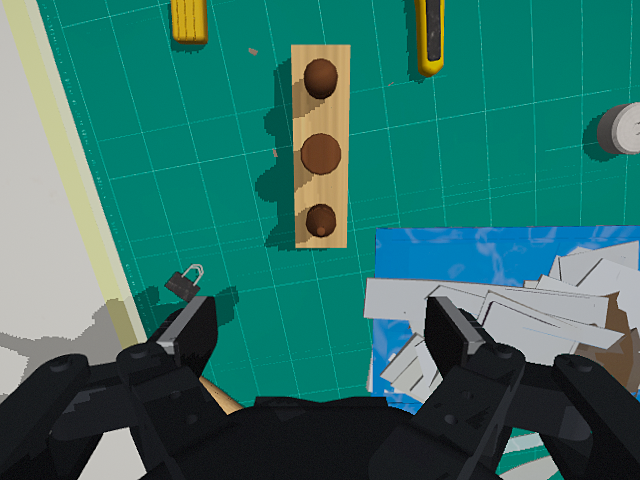

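The picture shows the rack centred at column 320. The pointed head is at (322,220), nearest the -y end, with the drum at (320,153) and the dome at (320,78).

Emit:
carry_out(series="0.0005 0.0015 -0.05 0;0 0 -0.05 0;0 0 -0.04 0;0 0 -0.0275 0;0 0 0 0")

```text
time: 3.05
tool_pos: [0.4959, -0.39, 0.047]
tcp_rot: [-2.4, -2.018, 0.002]
wrist_force: [-0.0, -0.2, -0.0]
width: 0.996
grip_force: 0.0
```

Emit:
carry_out(series="0 0 0 0;0 0 0 0;0 0 0 0;0 0 0 0;0 0 0 0", jaw=-1, grip_force=40)

```text
time: 3.68
tool_pos: [0.4997, -0.3917, 0.0517]
tcp_rot: [2.401, 2.022, 0.001]
wrist_force: [-0.2, 1.2, 7.0]
width: 0.282
grip_force: 39.2
```

Emit:
carry_out(series="0 0 0.01 0;0 0 0.02 0;0 0 0.03 0;0 0 0.05 0;0 0 0.05 0;0 0 0 0;0 0 0 0")

```text
time: 4.55
tool_pos: [0.4985, -0.3907, 0.2108]
tcp_rot: [2.403, 2.023, -0.0]
wrist_force: [-0.6, -0.5, -1.8]
width: 0.286
grip_force: 39.6
```

```bash
python3 - <<'E'
from h import *
s=bot.read_state(); print(s["time"],s["tool_pos"].round(4),s["wrist_force"].round(2),s["width"],s["grip_force"])
c=cam("side"); uv=proj(c,s["tool_pos"])[0].astype(int); print(uv)
a=c[0][max(0,uv[1]-70):uv[1]+70,uv[0]-70:uv[0]+70]
w=cam("wrist")
b=w[0][200:480,120:520]
cv2.imwrite("pics/g1.png",np.hstack([cv2.resize(a,(392,392),interpolation=3),cv2.resize(b,(408,392))]))
P,u,v=cloud(c); k=(np.linalg.norm(P[:,:2]-s["tool_pos"][:2],axis=1)<.02)&(P[:,2]<.3); print(P[k].min(0),k.sum())
E
```

```text
4.55 [ 0.4985 -0.3907  0.2108] [-0.61 -0.47 -1.78] 0.2862586123784832 39.6055504999822
[346 278]
[ 0.47921258 -0.4104426   0.02106576] 991
```

View pics/g1.png

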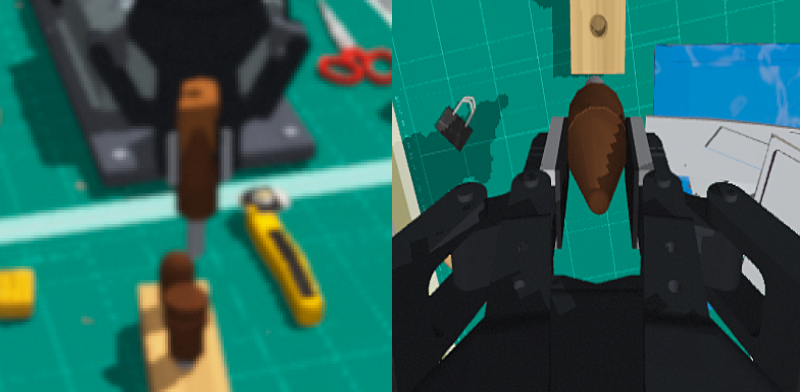

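The head is held upright between the pads, gripped on its collar with the shank below. Its rack bore is empty and the other two heads are undisturbed.

Emit:
carry_out(series="0.012 0.04 0 1;0.012 0.041 0 1.2;0.012 0.041 0 1.2;0.012 0.041 0 1.2;0.012 0.041 0 1.2;0.012 0.041 0 1.2;0.012 0.041 0 1.2;0.012 0.041 0 0.4;0.009 0.04 0 0;0 0 0 0;0 0 0 0;0 0 0 0")

```text
time: 6.15
tool_pos: [0.6031, -0.0249, 0.2093]
tcp_rot: [-2.245, -2.196, 0.002]
wrist_force: [1.0, 0.6, -0.5]
width: 0.282
grip_force: 39.6
```

```bash
python3 - <<'E'
from h import *
s=bot.read_state(); print(s["time"],s["tool_pos"].round(4),R.from_rotvec(s["tcp_rot"]).as_matrix().round(3).tolist())
c=cam("wrist"); cv2.imwrite("pics/b1.png",c[0])
P,u,v=cloud(c)
m=(abs(P[:,2]-.074)<.006)&(abs(P[:,0]-.604)<.04)&(abs(P[:,1]+.024)<.04)
q=P[m]; r=cv2.minAreaRect((q[:,:2]*1000).astype(np.float32)); print("block",len(q),r,np.median(q[:,2]))
m=(abs(P[:,2]-.126)<.006)&(P[:,1]>.03)&(P[:,0]>.5); print("hood -y edge",np.percentile(P[m][:,1],[0,1,2,5]) if m.any() else 0)
print("proj bore",proj(c,[.6035,-.0235,.074]))
E
```

```text
6.15 [ 0.6031 -0.0249  0.2093] [[0.022, 1.0, -0.001], [1.0, -0.022, -0.0], [-0.0, -0.001, -1.0]]
block 3176 ((603.9518432617188, -22.790855407714844), (50.04087829589844, 50.16716003417969), 88.71316528320312) 0.07377611947816623
hood -y edge [0.03711664 0.04049845 0.04172309 0.04465221]
proj bore [[320.75255501 226.36633437]]
```

View pics/b1.png

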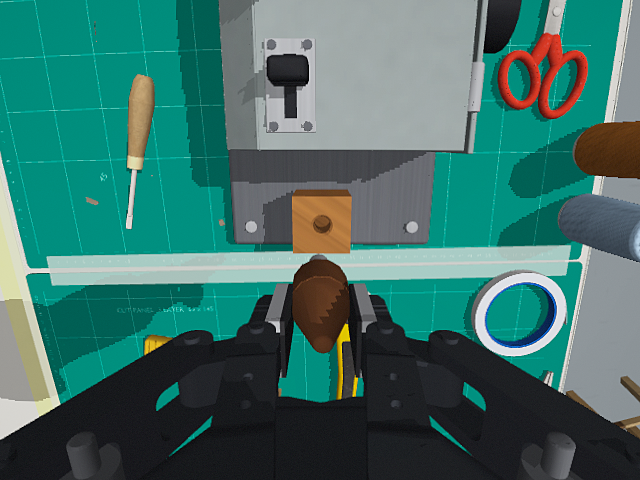

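The bore is at about (321,224), the held head's tip at (322,350), and the slide's grip at (288,68).

Emit:
carry_out(series="0.001 0.0017 -0.03 0;0 0 -0.03 0;0 0 -0.022 0;0 0 0 0;0 0 0 0;0 0 0 0")

```text
time: 6.95
tool_pos: [0.6059, -0.0226, 0.1299]
tcp_rot: [2.243, 2.196, 0.003]
wrist_force: [-0.3, -0.5, 0.1]
width: 0.283
grip_force: 39.6
```

```bash
python3 - <<'E'
from h import *
s=bot.read_state(); print(s["time"],s["tool_pos"].round(4),s["wrist_force"].round(2))
c=cam("side"); p=s["tool_pos"]
uv=proj(c,[[.604,-.0227,.074],[p[0],p[1],p[2]-.0437]]);print(uv)
x,y=uv[0].astype(int); cv2.imwrite("pics/d1.png",cv2.resize(c[0][y-50:y+30,x-50:x+50],None,fx=5,fy=5,interpolation=3))
E
```

```text
6.95 [ 0.6059 -0.0226  0.1299] [-0.27 -0.54  0.08]
[[344.60031727 240.83867667]
 [345.34628335 236.42054906]]
```

View pics/d1.png

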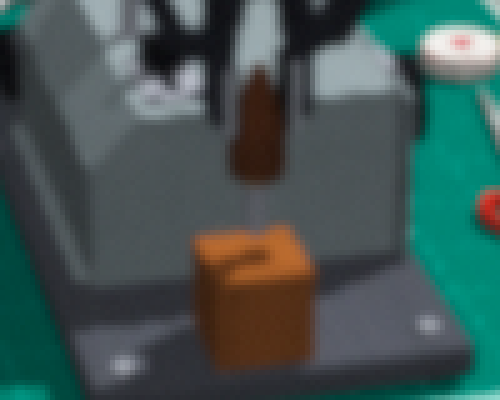

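The shank hangs just over the block top, at about (257,225) in the crop, and the bore is directly beneath it at about (255,250).

Emit:
carry_out(series="0 0 0 0;0 0 0 0;0 0 -0.008 0;0 0 -0.006 0;0 0 0 0")

```text
time: 7.62
tool_pos: [0.6039, -0.0221, 0.1128]
tcp_rot: [-2.243, -2.197, 0.002]
wrist_force: [-0.2, -0.8, -0.8]
width: 0.283
grip_force: 39.6
```

Emit:
carry_out(series="0 0 -0.006 0;0 0 -0.006 0;0 0 -0.005 0;0 0 -0.003 0;0 0 0 0;0 0 0 0")

```text
time: 8.38
tool_pos: [0.6049, -0.0222, 0.0943]
tcp_rot: [2.244, 2.198, 0.0]
wrist_force: [-0.4, -0.2, -0.1]
width: 0.287
grip_force: 39.6
```

Emit:
carry_out(series="0 0 -0.002 0;0 0 -0.001 0;0 0 0 0;0 0 0 0")

```text
time: 8.88
tool_pos: [0.6047, -0.0222, 0.0911]
tcp_rot: [2.244, 2.198, 0.0]
wrist_force: [-0.2, 0.3, -1.3]
width: 0.281
grip_force: 39.6
```

Emit:
carry_out(series="0 0 -0.001 0;0 0 -0.001 0;0 0 0 0;0 0 0 0")

```text
time: 9.38
tool_pos: [0.6051, -0.0222, 0.0898]
tcp_rot: [2.244, 2.198, 0.001]
wrist_force: [-2.0, 0.1, 5.7]
width: 0.283
grip_force: 40.2
```

Emit:
carry_out(series="0 0 0 0;0 0 0 0;0 0 0 0;0 0 0 0", jaw=1)

```text
time: 9.88
tool_pos: [0.6046, -0.0222, 0.0888]
tcp_rot: [-2.244, -2.198, 0.0]
wrist_force: [-0.6, -0.6, -0.1]
width: 0.998
grip_force: 0.0
```

Emit:
carry_out(series="0 0 0.03 0;0 0 0.05 0;0 0 0.05 0;0 0 0 0;0 0 0 0;0 0 0 0")

```text
time: 10.62
tool_pos: [0.6034, -0.0221, 0.2168]
tcp_rot: [-2.242, -2.196, 0.004]
wrist_force: [-0.7, -0.4, -0.2]
width: 1.001
grip_force: 0.0
```

```bash
python3 - <<'E'
from h import *
s=bot.read_state(); print(s["time"],s["tool_pos"].round(4),s["wrist_force"].round(2))
c=cam("wrist"); P,u,v=cloud(c)
m=(abs(P[:,0]-.604)<.02)&(abs(P[:,1]+.0227)<.02)&(P[:,2]<.17)&(P[:,2]>.078); q=P[m]; print("head",len(q),q[:,2].max(),q[q[:,2]>q[:,2].max()-.01].mean(0),q.min(0),q.max(0))
b=c[0]
d=cam("side"); x,y=proj(d,[.604,-.0227,.09])[0].astype(int)
cv2.imwrite("pics/e1.png",np.hstack([cv2.resize(d[0][y-40:y+40,x-40:x+40],(400,400),interpolation=3),cv2.resize(b[0:400,120:520],(400,400))]))
m=(P[:,2]>.140)&(P[:,2]<.156)&(P[:,1]>.05)&(P[:,1]<.11)&(abs(P[:,0]-.585)<.03); print("grip",m.sum(),cv2.minAreaRect((P[m][:,:2]*1000).astype(np.float32)),np.median(P[m],0))
m=(P[:,2]>.157)&(P[:,2]<.175)&(P[:,1]>.11)&(abs(P[:,0]-.585)<.03); print("bar",m.sum(),cv2.minAreaRect((P[m][:,:2]*1000).astype(np.float32)) if m.any() else 0)
E
```

```text
10.625 [ 0.6034 -0.0221  0.2168] [-0.65 -0.39 -0.15]
head 1083 0.1404099705820948 [ 0.60407799 -0.02052575  0.13537484] [ 0.5902532  -0.03388194  0.0818941 ] [ 0.61736888 -0.00813592  0.14040997]
grip 1109 ((586.2472534179688, 86.61772155761719), (15.05932331085205, 24.194541931152344), 89.17910766601562) [0.58663922 0.08582422 0.15023595]
bar 0 0
```

View pics/e1.png

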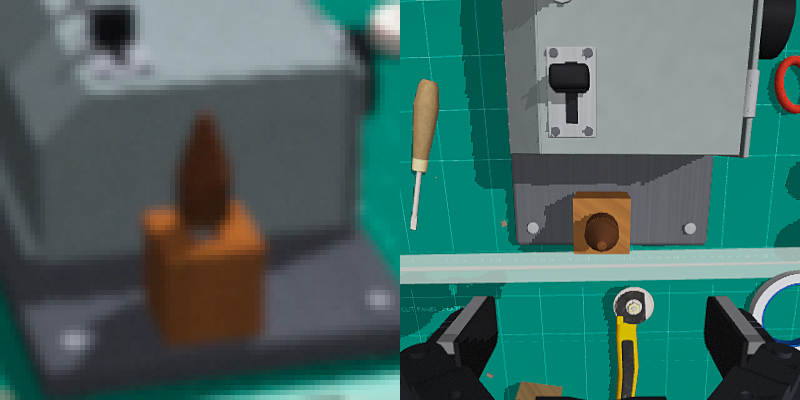

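The head stands upright in the bore with its tip at z = 0.140 m (expected 0.139 fully home). Next is the handle.

Emit:
carry_out(series="-0.004 0.041 0 0;-0.004 0.041 0 0;-0.004 0.041 0 0;-0.004 0.041 0 0;-0.004 0.0414 0 0;0 0 0 0;0 0 0 0;0 0 0 0")

```text
time: 11.72
tool_pos: [0.5847, 0.1821, 0.2186]
tcp_rot: [-2.246, -2.197, 0.001]
wrist_force: [0.5, -0.2, 0.8]
width: 1.003
grip_force: 0.0
```

```bash
python3 - <<'E'
from h import *
s=bot.read_state(); print(s["time"],s["tool_pos"].round(4),s["wrist_force"].round(2))
c=cam("wrist"); P,u,v=cloud(c)
m=(P[:,2]>.155)&(P[:,2]<.175)&(P[:,1]>.12)&(P[:,1]<.25)&(abs(P[:,0]-.585)<.03); print("bar",m.sum(),cv2.minAreaRect((P[m][:,:2]*1000).astype(np.float32)),np.median(P[m],0),np.percentile(P[m][:,2],95))
E
```

```text
11.725 [0.5847 0.1821 0.2186] [ 0.5  -0.19  0.83]
bar 2112 ((583.6854858398438, 184.07144165039062), (92.40084838867188, 9.891884803771973), 88.96957397460938) [0.58396471 0.18934583 0.16565785] 0.16729831535433617
```

Emit:
carry_out(series="0 0.001 -0.025 0;0 0 -0.022 0;0 0 -0.015 0;0 0 0 0;0 0 0 0")

```text
time: 12.4
tool_pos: [0.5854, 0.1841, 0.158]
tcp_rot: [2.245, 2.197, 0.002]
wrist_force: [-0.2, -0.0, 0.1]
width: 1.0
grip_force: 0.0
```

Emit:
carry_out(series="0 0 0 0;0 0 0 0;0 0 0 0;0 0 0 0;0 0 0 0;0 0 0 0", jaw=-1, grip_force=40)

```text
time: 13.15
tool_pos: [0.5847, 0.1842, 0.157]
tcp_rot: [-2.244, -2.198, 0.0]
wrist_force: [-0.3, 0.1, -0.6]
width: -0.001
grip_force: 0.0
```

```bash
python3 - <<'E'
from h import *
s=bot.read_state(); print(s["time"],s["tool_pos"].round(4),s["wrist_force"].round(2),s["width"],s["grip_force"])
c=cam("wrist"); d=cam("side"); x,y=proj(d,[.584,.184,.16])[0].astype(int)
cv2.imwrite("pics/f1.png",np.hstack([cv2.resize(d[0][y-40:y+40,x-40:x+40],(400,400),interpolation=3),cv2.resize(c[0][80:480,120:520],(400,400))]))
E
```

```text
13.15 [0.5847 0.1842 0.157 ] [-0.3   0.14 -0.64] -0.0010444109358156244 0.0
```

View pics/f1.png

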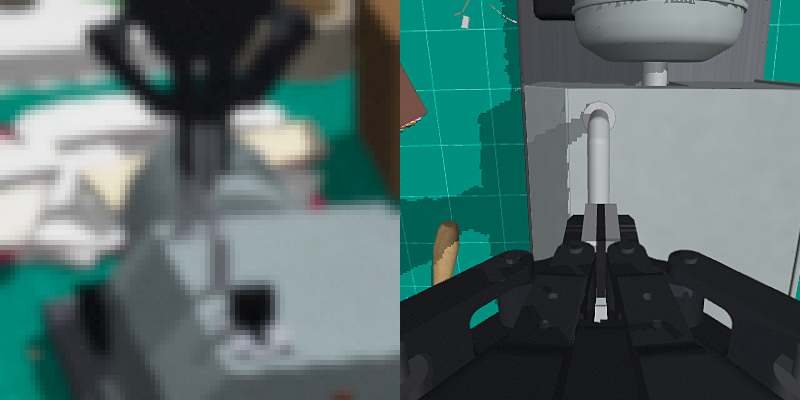

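Emit:
carry_out(series="0 0 0.002 0;0 0 0.002 0;0 0 0 0;0 0 0 0")

```text
time: 13.75
tool_pos: [0.5848, 0.1842, 0.1611]
tcp_rot: [2.245, 2.198, 0.0]
wrist_force: [0.2, 0.0, 0.3]
width: -0.003
grip_force: 0.0
```

```bash
python3 - <<'E'
from h import *
s=bot.read_state(); print(s["time"],s["tool_pos"].round(4),s["wrist_force"].round(2),s["torque"].round(3),s["width"],s["grip_force"])
c=cam("wrist"); P,u,v=cloud(c)
for y in (.15,.16,.165,.17,.175,.18,.185,.19,.2,.205,.21,.215):
    k=(abs(P[:,1]-y)<.0025)&(abs(P[:,0]-.584)<.009)&(P[:,2]>.1)
    if k.sum()>3: q=P[k]; print(y,k.sum(),q[:,2].max().round(4),q.mean(0).round(4), (q[q[:,2]>q[:,2].max()-.006][:,0]).min().round(4),(q[q[:,2]>q[:,2].max()-.006][:,0]).max().round(4))
E
```

```text
13.75 [0.5848 0.1842 0.1611] [0.24 0.01 0.34] [-0.011 -0.045 -0.005] -0.002910542277091833 0.0
0.17 6 0.1264 [0.5751 0.1704 0.1257] 0.575 0.5751
0.175 297 0.2272 [0.5851 0.1761 0.2006] 0.5807 0.5893
0.18 440 0.2283 [0.585  0.1799 0.2027] 0.5807 0.5893
0.185 405 0.2248 [0.585  0.1849 0.198 ] 0.5812 0.589
0.19 760 0.245 [0.5833 0.1909 0.1964] 0.5802 0.5904
0.2 4226 0.2753 [0.5832 0.2009 0.2459] 0.5783 0.5927
0.205 2144 0.278 [0.5806 0.2042 0.2531] 0.575 0.593
0.21 313 0.1683 [0.5842 0.21   0.1547] 0.5799 0.5891
0.215 325 0.1682 [0.5843 0.215  0.154 ] 0.5801 0.5891
```

Emit:
carry_out(series="0 0 0 0;0 0 0 0;0 0 0.005 0;0 0 0 0;0 0 0 0", jaw=-0.4)

```text
time: 14.42
tool_pos: [0.5849, 0.1842, 0.1663]
tcp_rot: [2.244, 2.198, 0.001]
wrist_force: [-0.9, -0.5, -0.5]
width: 0.299
grip_force: 0.0
```

Emit:
carry_out(series="0 0 0 0;0 0 0 0;0 0 0 0;0 0 0 0", jaw=-1)

```text
time: 14.92
tool_pos: [0.5847, 0.1842, 0.166]
tcp_rot: [-2.244, -2.198, 0.0]
wrist_force: [-0.5, -0.0, 0.3]
width: -0.001
grip_force: 0.0
```

Emit:
carry_out(series="0 0 0.002 0;0 0 0.002 0;0 0 0 0;0 0 0 0")

```text
time: 15.42
tool_pos: [0.5848, 0.1842, 0.1701]
tcp_rot: [2.245, 2.198, 0.0]
wrist_force: [0.1, 0.4, -0.3]
width: 0.003
grip_force: 0.0
```

```bash
python3 - <<'E'
from h import *
s=bot.read_state(); print(s["time"],s["tool_pos"].round(4),s["wrist_force"].round(2),s["torque"].round(3),s["width"],s["grip_force"])
c=cam("wrist"); print(proj(c,[[.5845,.184,.162],[.5845,.195,.156],[.5845,.195,.17],[.5845,.195,.18]]).round(0))
P,u,v=cloud(c); Z=np.zeros((480,640));X=Z.copy();Y=Z.copy();Z[v,u]=P[:,2];Y[v,u]=P[:,1];X[v,u]=P[:,0]
for r in range(230,420,8): print(r,[(round(1000*Y[r,k]),round(1000*Z[r,k])) for k in (306,312,316,320,324,328,334)])
cv2.imwrite("pics/h1.png",cv2.resize(c[0][220:420,220:420],(600,600),interpolation=3))
E
```

```text
15.425 [0.5848 0.1842 0.1701] [ 0.1   0.43 -0.3 ] [ 0.004  0.022 -0.017] 0.0030484873383198135 0.0
[[319. 286.]
 [319. 261.]
 [319. 271.]
 [319. 278.]]
230 [(205, 126), (214, 166), (214, 167), (214, 167), (214, 165), (213, 163), (204, 126)]
238 [(200, 126), (210, 166), (210, 167), (210, 167), (210, 166), (209, 163), (199, 125)]
246 [(195, 126), (206, 166), (206, 166), (206, 167), (206, 165), (205, 163), (194, 126)]
254 [(190, 126), (202, 166), (202, 167), (202, 166), (202, 166), (201, 164), (189, 126)]
262 [(184, 125), (198, 167), (198, 166), (198, 167), (198, 166), (197, 163), (185, 127)]
270 [(179, 126), (194, 167), (194, 166), (194, 167), (194, 166), (193, 163), (179, 126)]
278 [(174, 125), (190, 165), (190, 167), (190, 167), (190, 166), (189, 163), (174, 126)]
286 [(196, 191), (196, 191), (196, 191), (195, 189), (196, 190), (195, 189), (195, 190)]
294 [(196, 199), (196, 199), (196, 200), (196, 200), (196, 198), (196, 200), (195, 198)]
302 [(196, 206), (196, 206), (196, 206), (195, 205), (196, 206), (195, 205), (196, 207)]
310 [(196, 214), (196, 213), (196, 212), (197, 214), (196,
[... 481 characters left out ...]
(199, 247), (189, 231), (182, 221), (182, 221), (182, 222), (188, 231), (197, 244)]
366 [(198, 249), (185, 231), (179, 222), (179, 221), (178, 221), (185, 230), (196, 246)]
374 [(195, 248), (183, 231), (175, 221), (175, 221), (175, 221), (182, 231), (194, 246)]
382 [(193, 248), (180, 232), (102, 129), (102, 129), (102, 129), (179, 230), (192, 247)]
390 [(191, 249), (178, 233), (95, 129), (95, 128), (96, 130), (177, 232), (178, 233)]
398 [(188, 249), (177, 235), (94, 135), (94, 135), (94, 135), (175, 233), (177, 235)]
406 [(196, 261), (196, 261), (195, 260), (195, 260), (196, 261), (195, 260), (195, 260)]
414 [(197, 264), (196, 263), (195, 262), (196, 263), (197, 264), (196, 264), (196, 263)]
```

View pics/h1.png

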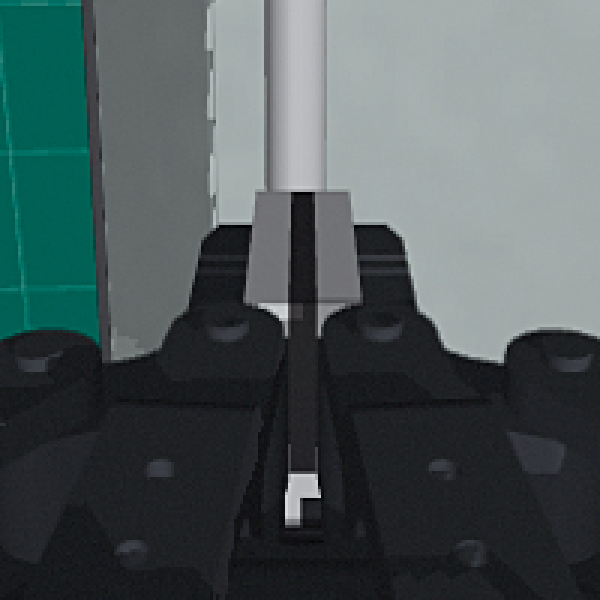

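The shut pads stand above the bar: their lower end is at z ≈ 0.187, about 17 mm behind the reported TCP, and the bar runs underneath. I need to go about 39 mm lower.

Emit:
carry_out(series="0 0 0 0;0 0 0 0;0 0 0 0;0 0 -0.014 0;0 0 -0.014 0;0 0 -0.011 0;0 0 0 0;0 0 0 0", jaw=0.2)

```text
time: 16.48
tool_pos: [0.5849, 0.1842, 0.1311]
tcp_rot: [2.245, 2.198, 0.0]
wrist_force: [0.3, 0.3, 0.3]
width: 0.599
grip_force: 0.0
```

Emit:
carry_out(series="0 0 0 0;0 0 0 0;0 0 0 0;0 0 0 0;0 0 0 0", jaw=-1)

```text
time: 17.1
tool_pos: [0.5835, 0.1843, 0.1317]
tcp_rot: [-2.243, -2.197, 0.003]
wrist_force: [-5.5, -0.7, 5.0]
width: 0.094
grip_force: 39.2
```

Emit:
carry_out(series="0 0 0.002 0;0 0 0.002 0;0 0 0 0;0 0 0 0")

```text
time: 17.6
tool_pos: [0.5844, 0.1843, 0.1345]
tcp_rot: [-2.244, -2.198, 0.001]
wrist_force: [-1.6, 3.1, -4.6]
width: 0.096
grip_force: 38.9
```

Emit:
carry_out(series="0 0 0.002 0;0 0 0.001 0;0 0 0 0;0 0 0 0")

```text
time: 18.1
tool_pos: [0.5853, 0.1843, 0.1371]
tcp_rot: [2.244, 2.198, 0.001]
wrist_force: [4.8, 2.7, -10.9]
width: 0.099
grip_force: 39.0
```

Emit:
carry_out(series="0 0 0.001 0;0 0 0 0;0 0 0 0")

```text
time: 18.48
tool_pos: [0.5853, 0.1842, 0.1372]
tcp_rot: [2.244, 2.198, 0.001]
wrist_force: [6.9, 2.9, -15.4]
width: 0.098
grip_force: 38.9
```

The pull stopped after about 5.5 mm with the force rising to 15 N, so the hood is caught. I'll lower it, let go and work the slide.

Emit:
carry_out(series="0 0 -0.004 0;0 0 -0.004 0;0 0 0 0;0 0 0 0")

```text
time: 18.98
tool_pos: [0.5835, 0.1843, 0.1318]
tcp_rot: [-2.243, -2.197, 0.002]
wrist_force: [-5.9, 2.1, -0.7]
width: 0.099
grip_force: 40.4
```

Emit:
carry_out(series="0 0 0 0;0 0 0 0;0 0 0 0;0 0 0.03 0;0 0 0.03 0;0 0 0 0;0 0 0 0", jaw=0)

```text
time: 19.85
tool_pos: [0.5845, 0.184, 0.1906]
tcp_rot: [-2.245, -2.198, 0.001]
wrist_force: [0.5, 0.4, -0.6]
width: 0.502
grip_force: 0.0
```

Emit:
carry_out(series="0.001 -0.037 0 0;0.001 -0.037 0 0;0 0 0 0;0 0 0 0;0 0 0 0;0 0 0 0", jaw=-1)

```text
time: 20.6
tool_pos: [0.5866, 0.111, 0.1909]
tcp_rot: [-2.243, -2.199, 0.0]
wrist_force: [-0.3, -0.2, -0.0]
width: -0.001
grip_force: 0.0
```

```bash
python3 - <<'E'
from h import *
s=bot.read_state(); print(s["time"],s["tool_pos"].round(4),s["wrist_force"].round(2),s["width"])
c=cam("top"); P,u,v=cloud(c); m=(P[:,2]>.14)&(P[:,2]<.158)&(P[:,0]>.56)&(P[:,0]<.61)&(P[:,1]>.06)&(P[:,1]<.1); print(m.sum(),P[m].mean(0) if m.any() else 0)
E
```

```text
20.6 [0.5866 0.111  0.1909] [-0.26 -0.23 -0.03] -0.0011463928538748256
66 [0.58675024 0.08157258 0.14972626]
```

Emit:
carry_out(series="0 0 -0.03 0;0 0 -0.025 0;0 0 -0.01 0;0 0 -0.005 0;0 0 0 0;0 0 0 0")

```text
time: 21.4
tool_pos: [0.5876, 0.1103, 0.1222]
tcp_rot: [2.244, 2.197, 0.002]
wrist_force: [0.4, 0.2, 0.0]
width: -0.003
grip_force: 0.0
```

Emit:
carry_out(series="0 -0.003 0 0;0 -0.003 0 0;0 -0.003 0 0;0 -0.003 0 0;0 0 0 0")

```text
time: 22.02
tool_pos: [0.587, 0.0982, 0.1214]
tcp_rot: [2.245, 2.198, 0.001]
wrist_force: [0.1, 2.3, 1.3]
width: 0.001
grip_force: 1.0
```

Contact, 2.3 N. I'll keep pushing to the stop.

Emit:
carry_out(series="0 -0.003 0 0;0 -0.002 0 0;0 -0.002 0 0;0 0 0 0;0 0 0 0")

```text
time: 22.65
tool_pos: [0.5868, 0.0909, 0.1209]
tcp_rot: [2.244, 2.198, -0.0]
wrist_force: [-0.0, 1.4, 1.8]
width: -0.003
grip_force: 0.9
```

Emit:
carry_out(series="0 -0.001 0 0;0 -0.001 0 0;0 0 0 0;0 0 0 0")

```text
time: 23.15
tool_pos: [0.5867, 0.0892, 0.1209]
tcp_rot: [-2.244, -2.198, 0.0]
wrist_force: [0.9, 3.4, 0.2]
width: 0.0
grip_force: 1.3
```

Emit:
carry_out(series="0 -0.001 0 0;0 -0.001 0 0;0 0 0 0;0 0 0 0")

```text
time: 23.65
tool_pos: [0.5867, 0.0891, 0.121]
tcp_rot: [-2.243, -2.196, -0.004]
wrist_force: [0.1, 8.8, 0.9]
width: -0.0
grip_force: 4.3
```

Emit:
carry_out(series="0 0.01 0 0;0 0.003 0.03 0;0 0 0.04 0;0 0 0 0;0 0 0 0")

```text
time: 24.28
tool_pos: [0.5863, 0.0998, 0.1906]
tcp_rot: [2.244, 2.198, -0.002]
wrist_force: [-1.0, 0.6, -0.2]
width: 0.001
grip_force: 0.0
```

```bash
python3 - <<'E'
from h import *
s=bot.read_state(); print(s["time"],s["tool_pos"].round(4))
c=cam("top"); P,u,v=cloud(c); m=(P[:,2]>.14)&(P[:,2]<.158)&(P[:,0]>.56)&(P[:,0]<.61)&(P[:,1]>.04)&(P[:,1]<.1); print(m.sum(),P[m].mean(0) if m.any() else 0)
E
```

```text
24.275 [0.5863 0.0998 0.1906]
65 [0.58618877 0.06664727 0.14978355]
```

Emit:
carry_out(series="-0.001 0.042 0 0;-0.001 0.042 0 0;0 0 0 0;0 0 0 0;0 0 -0.03 0;0 0 -0.02 0;0 0 -0.01 0;0 0 0 0;0 0 0 0", jaw=0.2)

```text
time: 25.45
tool_pos: [0.5855, 0.1842, 0.132]
tcp_rot: [2.244, 2.197, 0.002]
wrist_force: [-0.0, -0.1, -0.4]
width: 0.599
grip_force: 0.0
```

Emit:
carry_out(series="0 0 0 0;0 0 0 0;0 0 0 0;0 0 0 0;0 0 0 0", jaw=-1)

```text
time: 26.08
tool_pos: [0.5835, 0.1844, 0.1319]
tcp_rot: [-2.243, -2.197, 0.002]
wrist_force: [-5.3, 0.3, 6.6]
width: 0.1
grip_force: 39.2
```

The slide is fully over: 14.9 mm by camera, and it stopped hard. The handle is gripped again, so I'll lift along the arc.

Emit:
carry_out(series="-0.001 0 0 0;0.0014 0 0.0035 0;0.0014 0 0.0036 0;0.0014 0 0.0036 0;0 0 0 0;0 0 0 0")

```text
time: 26.82
tool_pos: [0.5869, 0.1843, 0.1414]
tcp_rot: [-2.243, -2.197, 0.003]
wrist_force: [-6.0, 1.7, -3.3]
width: 0.096
grip_force: 39.0
```

Emit:
carry_out(series="0.0024 0 0.0051 0;0.0025 0 0.0051 0;0.0029 0 0.0049 0;0.0029 0 0.0049 0;0.0033 0 0.0046 0;0.0034 -0.0005 0.0046 0;0 0 0 0")

```text
time: 27.7
tool_pos: [0.6038, 0.1839, 0.1717]
tcp_rot: [-2.243, -2.196, 0.004]
wrist_force: [-9.9, 2.1, 2.1]
width: 0.098
grip_force: 39.1
```

Emit:
carry_out(series="0.0037 0 0.0044 0;0.0038 0 0.0043 0;0.004 0 0.004 0;0.0041 -0.0003 0.0039 0;0.0044 0 0.0036 0;0.0045 0 0.0036 0;0 0 0 0")

```text
time: 28.58
tool_pos: [0.6284, 0.1833, 0.1974]
tcp_rot: [-2.243, -2.197, 0.003]
wrist_force: [-12.2, 0.9, 6.9]
width: 0.1
grip_force: 39.4
```

Emit:
carry_out(series="0.0035 0 0.004 0;0.0042 0 0.0037 0;0.0045 -0.0003 0.0031 0;0.005 0 0.0028 0;0.0052 0 0.0023 0;0.0052 0 0.0023 0;0 0 0 0")

```text
time: 29.45
tool_pos: [0.6577, 0.1826, 0.2154]
tcp_rot: [2.244, 2.197, -0.0]
wrist_force: [-7.7, -1.0, 3.5]
width: 0.098
grip_force: 39.6
```

Emit:
carry_out(series="0.0052 -0.0003 0.0023 0;0.0054 0 0.0022 0;0.0055 0 0.0017 0;0.0055 0 0.0014 0;0 0 0 0")

```text
time: 30.08
tool_pos: [0.6802, 0.1821, 0.2233]
tcp_rot: [2.243, 2.196, 0.003]
wrist_force: [-5.9, -2.0, 5.8]
width: 0.095
grip_force: 39.9
```

```bash
python3 - <<'E'
from h import *
s=bot.read_state(); print(s["time"],s["tool_pos"].round(4),s["wrist_force"].round(2),s["grip_force"])
c=cam("side"); x,y=proj(c,[.65,.13,.2])[0].astype(int)
a=cv2.resize(c[0][y-70:y+70,x-80:x+80],(640,560),interpolation=3); cv2.imwrite("pics/z1.png",a)
for n in ("top","side"):
    P,u,v=cloud(cam(n)); d=P-[.7067,.138,.121]
    m=(P[:,1]>.05)&(P[:,1]<.13)&(P[:,2]>.13)&(abs(d[:,0])<.13); q=d[m]; a=np.degrees(np.arctan2(q[:,2],-q[:,0])); print(n,len(q),np.percentile(a,[5,25,50,75,95]).round(1),np.hypot(q[:,0],q[:,2]).max())
    k=(abs(P[:,0]-.604)<.02)&(abs(P[:,1]+.0227)<.02)&(P[:,2]>.1)&(P[:,2]<.17); print("head top",P[k][:,2].max(),P[k].mean(0).round(4))
E
```

```text
30.075 [0.6802 0.1821 0.2233] [-5.92 -2.05  5.81] 39.915640354156494
top 3041 [45.5 56.4 75.9 84.4 89. ] 0.5268959223081614
head top 0.14123391060606294 [ 0.6018 -0.0266  0.1199]
side 1498 [48.  75.7 84.  87.3 90.3] 0.5206954250718048
head top 0.1411562215186375 [ 0.6002 -0.0278  0.1172]
```

View pics/z1.png

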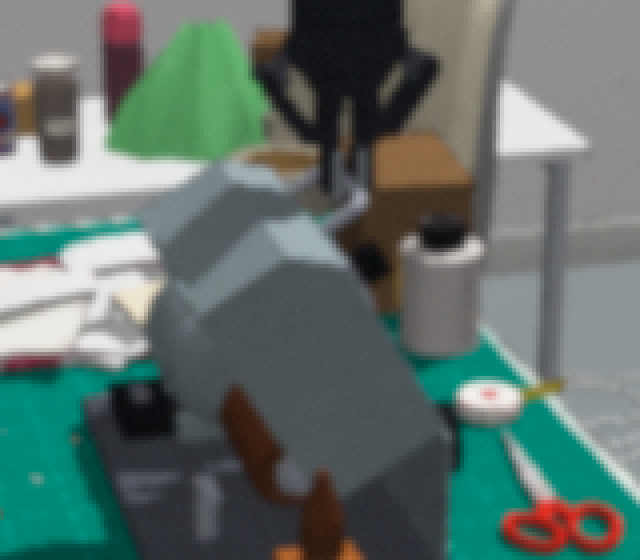

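The hood is wide open at about 60°, held by its handle, and the head stands in the block.

Emit:
carry_out(series="0 0 0 0;0 0 0 0;0 0 0 0;0 0 0 0")

```text
time: 30.72
tool_pos: [0.6799, 0.1821, 0.2233]
tcp_rot: [2.243, 2.196, 0.003]
wrist_force: [-4.6, -1.2, 5.6]
width: 0.098
grip_force: 39.9
```

```bash
python3 -c "
from workcell import bot
print(bot.finish_job())"
```

```text
the job is handed in; nothing more can be done
None
```

The job is handed in at about 31 s: the pointed head stands fully home in the holder bore, the catch was engaged so I pushed the slide fully over to free it, and the arm is holding the hood steady at about 60° open.

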